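# Close and clamp the seismometer housing

## Robot

A 7-joint arm with a two-finger parallel gripper is mounted at the origin on the work surface. World frame = base frame: x ahead of the robot, y to its left, z up, the work surface at z = 0. Lengths are in mm, angles in rad, forces in N, time in s.
With the tool pointing down it reaches from about 350 to 900 mm from the base axis. Payload 19.9 kg.
Tool frame: the origin (TCP) lies at the very end of the fingers, on their centre line; the grasp point (between the pads) lies 19 mm behind it; z points along the fingers, y is the line along which they close (so a half turn about z gives the same grasp; the last joint's range is limited). The gripper opens to 85 mm and grips with 20 to 120 N. Pads are 22 mm wide; open, the fingers measure 114 mm over their backs; the gripper's body (76 mm by 85 mm) begins 54 mm behind the grasp point. The pads swing forward as they close: fully open they stand 13 mm farther back than shut.
Start: joints at [1.131, 0.417, -0.01, 1.614, 0.005, 1.111, -0.053], TCP at [242.689, -575.937, 231.26] pointing down, gripper open.
Joint ranges: [-2.81, 2.81], [-0.39, 2.02], [-1.27, 1.25], [0.06, 2.57], [-1.19, 4.33], [0.19, 2], [-2.82, 2.82]. Speed limits (rad/s): [1.89, 1.89, 2.39, 2.39, 3.01, 3.01, 3.01].

## Interface

Orientations are given as a unit quaternion [w, x, y, z].
In Python, from bench import arm gives the robot as it stands.
- The arm moves only by the tool arm_command, never from a script. Its argument "commands" is text: rows parted by semicolons, each of 5 numbers parted by spaces: the shift along the tool's x, y, z in mm, then the turn about the tool's z in rad, then the opening, from 0 (shut) to 1 (fully open). A call has 1 to 10 rows; each row is the pose to reach, as a shift and turn from the pose commanded when the call began, along the tool's axes at that moment; what a row does not reach only later rows make up. A row lasts 1/12 s, in which the tool goes at most 41.7 mm and 7.16 degrees, less where a joint would pass 70% of its speed; a pose out of reach is approached as far as the arm can. A call with a gripper value outside its range is refused whole. The fingers move at their own pace and stop on an object; "newtons" is the grip in N (left out, the last holds). Time passes only in rows, so rows that repeat a pose let the fingers close. It gives the time, the measured TCP pose, the force, the opening and the grip force at its end, in the units of the state.
- arm.get_state(): the state, without advancing time (a new reading comes with each control period).
- arm.grab_frame(name): name is "scene" or "top"; returns a dict with "image" (384x512x3 uint8, red, green, blue), "K" (3x3 intrinsics, pixels), "view" (4x4, takes a point from world to camera coordinates). Camera axes: x right, y up, looking along -z (the intrinsics and any distortion apply to the point x, -y, -z); pixel columns grow to the right and rows downward; lengths in mm; the calibration is good to about 2 mm. A picture is of the moment at which its call begins. There is no depth.
- arm.sign_off(): hands the job in; it is judged then, once.
The state is a dict: "time": time; "q": joint angles; "dq": joint speeds; "joint_torque": joint torques, N m; "ee_pos": TCP position; "ee_rot": TCP orientation; "ft_force": force on the tool from outside, world axes, zero at the start; "moment": the same for the moment, N m; "width": opening from 0.0 (shut) to 1.0 (fully open); "grip_force": force on a finger pad.
Only numpy, scipy, OpenCV 4.12 (cv2) and the standard library are available. Lean on these libraries where they do the work, as an engineer would, in place of code of your own. Each camera call takes 0.05 s, during which the arm holds its last target. There are 200 camera calls.

## Task

Close up the open seismometer housing: take its round metal cover out of the plate rack by the rim, lay it flat on the rubber mat, handle up, and let go. Then take it again by its handle, lower it gently into the housing until its flange lies flat on the seat, and let go. Finally turn all three clamp knobs clockwise until each comes up firmly against its end stop; leave everything else where it is.

Things in the scene. Friction and masses are not known exactly. Their poses are not given: they have to be found in the camera images.
- cover: Round aluminium cover, 0.5 kg: flange 160 mm across, 8 mm thick; under it a solid centring spigot 112 mm across, 14 mm deep, 3 mm chamfer; on top a straight steel handle. Origin: centre of the spigot's underside; z points out through the handle; the flange spans z = 14 to 22 mm. It starts upright on its rim in the rack, y up, z level towards the spare plate, spigot facing the mat.
- cover_rim (a point): Point of the cover's rim that is uppermost in the rack, mid-thickness: (0, 80, 18) mm in the cover's frame; about 172 mm above the shelf in the rack. The flange stands 24 mm out beyond the spigot all round and can be pinched there across its 8 mm.
- cover_handle (a point): Middle of the handle bar, on the cover's axis, 60 mm above the spigot's underside. The bar lies along the cover's x: 80 mm long, 14 mm wide, 14 mm thick (z = 53 to 67 mm), on two posts 56 mm apart inside.
- rack: Plywood plate rack, fixed: base 200 x 150 x 12 mm, upright dowels to 105 mm above the shelf. Origin at shelf level under the cover's slot, which runs along x; y points to the mat side. The cover draws straight up. A loose spare plate stands in the second slot, 64 mm behind (-y), top 137 mm above the shelf, close behind the cover's handle.
- mat: Black rubber mat, fixed, 240 (x) x 240 (y) x 4 mm, origin at the centre of its underside: clear room to lay the cover down.
- housing: Seismometer housing, fixed: grey pot, flat seat flange 184 mm across round a bore 118 mm across; the silver dome inside ends below the spigot. Origin at shelf level on its axis, z up. Clamp pillars stand 112 mm from the axis at 90 (clamp1), 210 (clamp2) and 330 degrees (clamp3) from its x axis. The cover fits at any yaw while the clamps are open.
- housing_seat (a point): Centre of the seat face, 62 mm above the shelf. Seated, the cover's origin lies 14 mm below it and its flange top 8 mm above it.
- clamp1 (a joint): Turn of clamp knob 1, rad: 0 = fully open, grows clockwise seen from above; starts between 0 and 0.3. Its end stop lies between 1.25 and 1.5, different from clamp to clamp by wear, and must be felt: friction about 0.12 N m up to a hard stop. It stays where it is left.
- clamp1_bar (a point): Middle of clamp 1's knob on its upright bolt axis: black bar 70 mm long, 16 mm wide, 90 to 116 mm above the shelf. Site x runs along the bar towards the tip of the steel dog under it (45 mm long, 72 to 82 mm above the shelf), z up. Open, bar and dog lie along the cover's edge, clear of it; closed, they point at the housing's axis, the dog 2 mm above the flange.
- clamp2 (a joint): Turn of clamp knob 2, rad: 0 = fully open, grows clockwise seen from above; starts between 0 and 0.3. Its end stop lies between 1.25 and 1.5, different from clamp to clamp by wear, and must be felt: friction about 0.12 N m up to a hard stop. It stays where it is left.
- clamp2_bar (a point): Middle of clamp 2's knob on its upright bolt axis: black bar 70 mm long, 16 mm wide, 90 to 116 mm above the shelf. Site x runs along the bar towards the tip of the steel dog under it (45 mm long, 72 to 82 mm above the shelf), z up. Open, bar and dog lie along the cover's edge, clear of it; closed, they point at the housing's axis, the dog 2 mm above the flange.
- clamp3 (a joint): Turn of clamp knob 3, rad: 0 = fully open, grows clockwise seen from above; starts between 0 and 0.3. Its end stop lies between 1.25 and 1.5, different from clamp to clamp by wear, and must be felt: friction about 0.12 N m up to a hard stop. It stays where it is left.
- clamp3_bar (a point): Middle of clamp 3's knob on its upright bolt axis: black bar 70 mm long, 16 mm wide, 90 to 116 mm above the shelf. Site x runs along the bar towards the tip of the steel dog under it (45 mm long, 72 to 82 mm above the shelf), z up. Open, bar and dog lie along the cover's edge, clear of it; closed, they point at the housing's axis, the dog 2 mm above the flange.
- grommet: Loose orange rubber grommet, 64 mm across: bystander.
- brass_plug: Loose brass plug, 58 mm across, 60 mm tall: bystander.
- leveling_screw: Loose black steel leveling screw, 80 mm tall: bystander.
- dome_cover: Loose silver dome sensor cover, 100 mm across, 55 mm tall: bystander.
- spirit_level: Loose aluminium spirit level, 190 x 24 x 40 mm: bystander.
- wrench: Loose steel wrench, 180 mm: bystander.
- multimeter: Loose black handheld meter, 115 x 55 x 28 mm: bystander.
- spare_plate: Loose dark steel plate 170 x 6 x 125 mm standing in the rack's second slot: bystander.
Mind the look-alikes: they are no part of the job. Of the things that look like the cover, the larger one is meant.

How it is judged:
By the outcome, as a careful person would: the job done as asked, in the order asked, and still so for the second after the job is handed in, with the robot touching nothing.
It also fails if it takes over 72 s, if anything falls off the work surface, if the arm or the gripper's body presses on something with over 40 N, if the wrist force passes 120 N, or if a joint passes its speed limit or range.

## Working session

There is one attempt and no reset: what is moved stays moved. The work goes in short steps, Python scripts to look and compute and a tool call to move; the robot and the scene stay as the last step left them, time stands still between calls to the robot, and variables do not carry over. Pictures are saved under pics/ and viewed, at most 10 in all, crops included, and the job is handed in when it is done.

Besides the shell and the picture viewer there is one more tool, called after ">>>" as name(argument=value, ...) on one line, values as JSON. arm_command: Moves the arm, as the interface text tells. Its arguments: {"type":"object","properties":{"commands":{"type":"string"},"newtons":{"type":"number"}},"required":["commands"]}

```bash
ls; mkdir -p pics; python3 - <<'E'
from bench import arm
import cv2, numpy as np
for n in("scene","top"):
    f=arm.grab_frame(n); cv2.imwrite(f"pics/{n}0.png",f["image"][:,:,::-1]); np.savez(f"{n}0.npz",**f)
    print(n,np.round(f["K"],1).tolist(),np.round(f["view"],3).tolist(), [k for k in f])
print(arm.get_state())
E
```

```text
pics
scene [[373.7, 0.0, 256.6], [0.0, 373.7, 200.2], [0.0, 0.0, 1.0]] [[0.804, 0.594, -0.016, -450.182], [-0.435, 0.607, 0.665, 156.188], [0.405, -0.527, 0.747, -1380.615], [0.0, 0.0, 0.0, 1.0]] ['image', 'K', 'view']
top [[463.9, 0.0, 252.1], [0.0, 463.9, 186.1], [0.0, 0.0, 1.0]] [[-0.012, -1.0, 0.022, -10.171], [0.986, -0.008, 0.165, -555.696], [-0.165, 0.024, 0.986, -1298.533], [0.0, 0.0, 0.0, 1.0]] ['image', 'K', 'view']
{'time': 0.1, 'q': array([ 1.13046777,  0.41789021, -0.01031066,  1.61409891,  0.00471991,
        1.11066704, -0.05301054]), 'dq': array([-0.00059914, -0.00181365, -0.00073723, -0.00139348,  0.00114684,
        0.00042055,  0.00094904]), 'joint_torque': array([ 4.09112017e-04, -8.65822434e+01,  6.79495074e-01, -4.35635662e+01,
        1.90922449e-02,  4.96326407e-03, -5.60306660e-06]), 'ee_pos': array([ 242.58914114, -575.67986909,  230.74414898]), 'ee_rot': array([-4.97939967e-04,  9.80181331e-01,  1.98101710e-01, -1.50375838e-04]), 'ft_force': array([-0.34668605, -0.79005305, -0.19246835]), 'moment': array([-0.00582794,  0.01138508, -0.01054982]), 'grip_force': 0.0, 'width': 1.0002269643059478}
```

View pics/scene0.png

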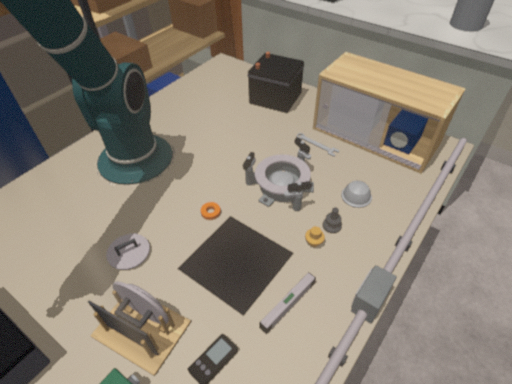

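View pics/top0.png

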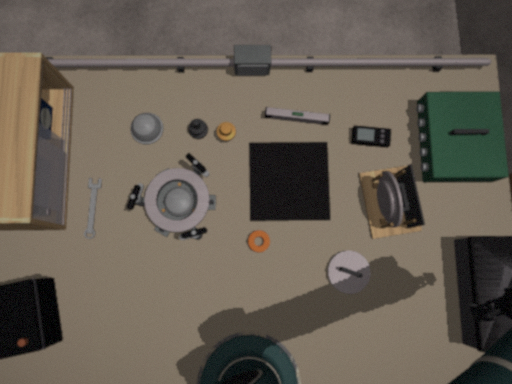

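The scene view shows the cover on edge in the rack at about (140,310), the mat at (237,262) and the housing at (283,178). The top view puts the rack at (392,203), the mat at (289,181) and the housing at (177,200) with its three black knobs. The smaller look-alike lies flat at (348,271).

```bash
cat > h.py <<'E'
import numpy as np, cv2
def load(n): return dict(np.load(n+".npz"))
def grab(n,tag):
    from bench import arm
    f=arm.grab_frame(n); np.savez(f"{n}{tag}.npz",**f); return f
def ray(f,uv):
    d=np.linalg.inv(f["K"])@np.r_[uv,1.]; d=d*[1,-1,-1]
    R=f["view"][:3,:3]; return -R.T@f["view"][:3,3], R.T@d
def onz(f,uv,z):
    c,d=ray(f,uv); return c+d*(z-c[2])/d[2]
def two(f1,u1,f2,u2):
    (a,d),(b,e)=ray(f1,u1),ray(f2,u2)
    s=np.linalg.lstsq(np.c_[d,-e],b-a,rcond=None)[0]; p,q=a+s[0]*d,b+s[1]*e
    return (p+q)/2,np.linalg.norm(p-q)
def proj(f,p):
    c=f["view"][:3,:3]@np.asarray(p,float)+f["view"][:3,3]; c=f["K"]@(c*[1,-1,-1]); return c[:2]/c[2]
def crop(f,x,y,w,h,s): return cv2.resize(np.ascontiguousarray(f["image"][y:y+h,x:x+w,::-1]),None,fx=s,fy=s,interpolation=cv2.INTER_CUBIC)
E
python3 - <<'E'
from h import *
t,s=load("top0"),load("scene0")
a=np.hstack([crop(t,352,156,80,60*5//4,5),crop(t,120,150,80+0,75,5)])
a=np.vstack([np.hstack([crop(t,354,158,76,76,5),crop(t,122,148,90,76,5)])[:300*2,:800], ])
b=np.hstack([crop(s,85,275,110,70,3.8),crop(s,235,130,95,85,3.8)[:266]]) if 0 else np.hstack([crop(s,85,275,110,60,3.5)[:210],crop(s,235,130,95,60,3.5)[:210]])
b=b[:, :800]; W=max(a.shape[1],b.shape[1]); pad=lambda i:cv2.copyMakeBorder(i,0,0,0,W-i.shape[1],cv2.BORDER_CONSTANT)
cv2.imwrite("pics/c0.png",np.vstack([pad(a),pad(b)])); print(np.vstack([pad(a),pad(b)]).shape)
# mat
g=cv2.cvtColor(t["image"],cv2.COLOR_RGB2GRAY)
m=np.zeros_like(g); m[130:235,235:345]=(g[130:235,235:345]<40)
cs,_=cv2.findContours(m,cv2.RETR_EXTERNAL,cv2.CHAIN_APPROX_NONE); c=max(cs,key=cv2.contourArea)
r=cv2.minAreaRect(c); P=np.array([onz(t,p,4) for p in cv2.boxPoints(r)]); print("mat",P.round(1).tolist(),P.mean(0).round(1), np.linalg.norm(P[1]-P[0]),np.linalg.norm(P[2]-P[1]))
E
```

```text
(590, 800, 3)
mat [[464.2, -9.4, 4.0], [695.6, -12.0, 4.0], [694.1, -250.0, 4.0], [461.9, -240.8, 4.0]] [ 579. -128.    4.] 231.3944876169805 237.95957942704263
```

View pics/c0.png

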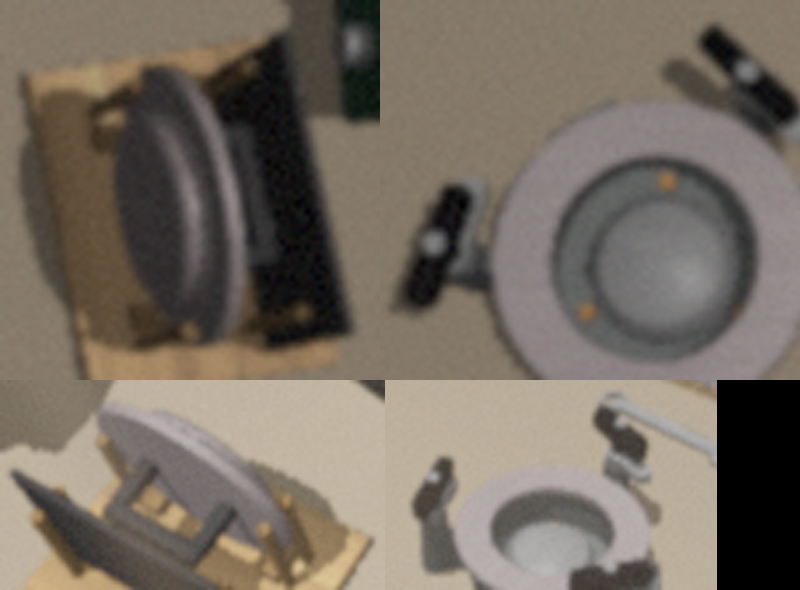

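The crop shows the cover's light rim strip running from about (150,70) to (240,330) at 5x, with the dark spare plate to its right. The housing seat, bore and two of the knobs are clear. Next I measure them.

```bash
cat >> h.py <<'E'
def circ(P):
    s=np.linalg.lstsq(np.c_[2*P,np.ones(len(P))],(P**2).sum(1),rcond=None)[0]; return s[:2],np.sqrt(s[2]+s[:2]@s[:2])
def knobs(f,box,thr=60):
    x,y,w,h=box; g=cv2.cvtColor(f["image"],cv2.COLOR_RGB2GRAY)[y:y+h,x:x+w]
    m=cv2.morphologyEx((g<thr).astype(np.uint8),cv2.MORPH_CLOSE,np.ones((5,5)))
    out=[]
    for c in cv2.findContours(m,cv2.RETR_EXTERNAL,cv2.CHAIN_APPROX_NONE)[0]:
        if cv2.contourArea(c)<30: continue
        r=cv2.minAreaRect(c); b=cv2.boxPoints(r)+[x,y]
        P=np.array([onz(f,p,112)[:2] for p in b]); e=[P[1]-P[0],P[2]-P[1]]; l=max(e,key=np.linalg.norm)
        out.append((P.mean(0),np.degrees(np.arctan2(l[1],l[0]))%180,[np.linalg.norm(k) for k in e]))
    return out
E
python3 - <<'E'
from h import *
t,s=load("top0"),load("scene0")
print("cams",ray(t,(0,0))[0].round(),ray(s,(0,0))[0].round())
im=t["image"].astype(int); g=im.mean(2)
for k in knobs(t,(122,145,95,100)): print("knob",k[0].round(1),round(k[1],1),np.round(k[2],1))
# housing seat
hsv=cv2.cvtColor(t["image"],cv2.COLOR_RGB2HSV)
sub=t["image"][150:250,130:225]; print("seat rgb",sub[20,45],"table",t["image"][260,120], "bore", sub[30,45])
r,gg,b=[im[...,i] for i in range(3)]
m=((b-gg>2)&(g>100)).astype(np.uint8); mm=np.zeros_like(m); mm[155:245,135:220]=m[155:245,135:220]
mm=cv2.morphologyEx(mm,cv2.MORPH_OPEN,np.ones((3,3)))
cs,h=cv2.findContours(mm,cv2.RETR_CCOMP,cv2.CHAIN_APPROX_NONE)
for c in sorted(cs,key=cv2.contourArea)[-2:]:
    P=np.array([onz(t,p[0],62)[:2] for p in c])
    for _ in range(4):
        ce,R=circ(P); d=abs(np.linalg.norm(P-ce,axis=1)-R); P=P[d<max(2.5*np.median(d),1)]
    print("circ",ce.round(1),R.round(1),len(P),len(c))
# rim strip: print per-row profile
m2=np.zeros_like(m); m2[165:240,370:412]=((g>85)&(abs(r-b)<25))[165:240,370:412]
for y in range(168,230,4):
    print(y, [tuple(im[y,x]) and int(g[y,x]) for x in range(374,424,2)])
E
```

```text
cams [ 334.   16. 1372.] [ 989. -555.  920.]
knob [415.  145.1] 98.9 [68.5 25.3]
knob [517.5 312.3] 14.5 [47.2 61.8]
knob [608.9 145.4] 44.3 [25.6 67.9]
seat rgb [140 132 132] table [131 120 103] bore [66 64 62]
168 [120, 121, 122, 124, 117, 116, 122, 119, 118, 128, 126, 119, 112, 116, 91, 53, 26, 17, 31, 57, 70, 67, 67, 60, 60]
172 [134, 130, 132, 123, 75, 51, 59, 75, 87, 107, 107, 86, 36, 33, 47, 44, 18, 17, 28, 47, 64, 67, 67, 65, 38]
176 [128, 83, 48, 54, 49, 50, 49, 50, 66, 95, 65, 38, 27, 24, 19, 17, 15, 16, 23, 36, 68, 69, 69, 64, 40]
180 [58, 88, 76, 47, 55, 55, 52, 49, 43, 65, 108, 83, 19, 18, 13, 20, 14, 17, 20, 24, 52, 73, 75, 70, 50]
184 [57, 58, 54, 50, 49, 56, 87, 80, 60, 53, 73, 113, 84, 51, 52, 33, 16, 6, 17, 26, 44, 96, 120, 121, 118]
188 [62, 55, 49, 48, 51, 45, 65, 96, 85, 62, 48, 87, 111, 47, 50, 38, 19, 23, 11, 14, 31, 74, 117, 120, 121]
192 [81, 70, 46, 47, 47, 51, 51, 69, 104, 82, 63, 60, 124, 95, 44, 52, 27, 17, 7, 16, 16, 48, 99, 118, 122]
196 [79, 74, 51, 49, 46, 49, 45, 53, 100, 117, 72, 52, 100, 130, 55, 53, 39, 12, 18, 21, 25, 25, 77, 117, 118]
200 [77, 7
[... 158 characters left out ...]
14, 106, 32, 54, 46, 21, 14, 9, 19, 33, 85, 116]
208 [83, 81, 73, 52, 47, 47, 47, 48, 61, 98, 88, 57, 50, 97, 103, 53, 53, 48, 21, 18, 19, 22, 24, 59, 111]
212 [79, 77, 79, 68, 50, 47, 45, 42, 56, 84, 67, 53, 52, 92, 99, 43, 17, 20, 15, 18, 20, 12, 19, 38, 88]
216 [80, 81, 77, 78, 71, 56, 44, 45, 59, 58, 53, 48, 53, 93, 92, 56, 27, 13, 18, 20, 20, 14, 18, 20, 66]
220 [78, 77, 74, 47, 56, 54, 56, 45, 44, 46, 49, 48, 59, 91, 76, 63, 27, 28, 28, 41, 69, 38, 9, 17, 38]
224 [75, 79, 74, 68, 54, 53, 45, 32, 65, 84, 53, 50, 71, 77, 58, 46, 41, 24, 24, 19, 15, 13, 24, 29, 42]
228 [129, 119, 120, 105, 96, 106, 125, 122, 112, 118, 125, 128, 127, 123, 116, 113, 93, 88, 90, 108, 115, 121, 130, 125, 120]
```

```bash
python3 - <<'E'
from h import *
from scipy.optimize import brentq
t,s=load("top0"),load("scene0")
im=cv2.GaussianBlur(t["image"],(3,3),0).astype(float); g=im.mean(2)
# spare plate far top edge, z=137
E=[]
for y in range(186,222,2):
    for x in range(409,428):
        if g[y,x]<65<=g[y,x+1]: E.append((x+(65-g[y,x])/(g[y,x+1]-g[y,x]),y)); break
P=np.array([onz(t,e,137)[:2] for e in E]); 
l=cv2.fitLine(P.astype(np.float32),cv2.DIST_HUBER,0,.01,.01).ravel(); psi=np.arctan2(l[1],l[0]); psi=(psi+np.pi/2)%np.pi-np.pi/2
print("plate yaw",psi,"pt",l[2:])
# base left edge z=12
B=[(354+25/5,158+75/5),(354+85/5,158+380/5)]; Q=[onz(t,b,12)[:2] for b in B]; d=Q[0]-Q[1]; print("base yaw",np.arctan2(d[1],d[0]))
# rim strip centre
S=[]
c0={172:394,180:394.5,184:396.5,188:398,192:399,196:400,200:400.5,204:401,208:401.5,212:401.5,216:401,220:400.5}
for y,c in c0.items():
    xs=np.arange(int(c)-4,int(c)+6); w=np.clip(g[y,xs]-68,0,None); S.append(((w*xs).sum()/w.sum(),y))
ex=np.array([np.cos(psi),np.sin(psi),0]); n=np.array([-ex[1],ex[0],0])
p0=np.array([l[2],l[3],0])
def fit(off):
    A=[]
    for q in S:
        c,dd=ray(t,q); k=((p0+n*off-c)@n)/(dd@n); X=c+k*dd; A.append((X@ex,X[2]))
    return circ(np.array(A)),np.array(A)
for off in (55,60,65,67,70,75):
    (ce,R),A=fit(off); print(off,ce.round(1),R.round(1),"top",(ex*ce[0]+n*(p0@n+off))[:2].round(1), "res",np.abs(np.linalg.norm(A-ce,axis=1)-R).mean().round(2))
# housing
r,gg,b=[im[...,i] for i in range(3)]
m=((r-b<17)&(g>95)).astype(np.uint8); mm=np.zeros_like(m); mm[160:240,136:218]=m[160:240,136:218]
for th in np.linspace(0,2*np.pi,72,endpoint=False): pass
C=np.array([513.8,200.9])
for lo,hi,sgn,nm in((80,104,0,"outer"),(50,68,1,"bore")):
    P=[]
    for th in np.radians(range(0,360,4)):
        rr=np.arange(lo,hi,.5); v=[]
        for k in rr:
            u=proj(t,(C[0]+k*np.cos(th),C[1]+k*np.sin(th),62)).astype(np.float32)
            px=cv2.getRectSubPix(im.astype(np.float32),(1,1),tuple(map(float,u)))[0,0]
            v.append(px[0]-px[2] if sgn==0 else px.mean())
        dv=np.gradient(cv2.GaussianBlur(np.array(v,np.float32)[None],(9,1),0)[0]); i=dv.argmax(); P.append(C+rr[i]*np.array([np.cos(th),np.sin(th)]))
    P=np.array(P)
    for _ in range(6):
        ce,R=circ(P); d=abs(np.linalg.norm(P-ce,axis=1)-R); P=P[d<max(2*np.median(d),1.5)]
    print(nm,ce.round(1),R.round(1),len(P))
E
```

```text
plate yaw 0.15094984 pt [ 493.7866  -464.47864]
base yaw 0.14264531622377719
55 [450.8  50.2] 104.1 top [ 517.6 -405.2] res 1.61
60 [449.5  65. ] 103.0 top [ 515.6 -400.5] res 1.59
65 [448.1  79.9] 101.8 top [ 513.5 -395.7] res 1.57
67 [447.6  85.9] 101.3 top [ 512.7 -393.8] res 1.56
70 [446.8  94.8] 100.6 top [ 511.4 -391. ] res 1.55
75 [445.5 109.7] 99.4 top [ 509.4 -386.2] res 1.54
outer [516.1 200.8] 93.1 45
bore [516.9 200.4] 59.1 90
```

```bash
python3 - <<'E'
from h import *
from scipy.optimize import least_squares
t,s=load("top0"),load("scene0")
g=cv2.GaussianBlur(t["image"],(3,3),0).astype(float).mean(2)
S=[]
c0={172:394,180:394.5,184:396.5,188:398,192:399,196:400,200:400.5,204:401,208:401.5,212:401.5,216:401,220:400.5,224:399.5}
for y,c in c0.items():
    xs=np.arange(int(c)-4,int(c)+6); w=np.clip(g[y,xs]-68,0,None); S.append(((w*xs).sum()/w.sum(),y))
print(np.round(S,1).tolist())
for psi in(.143,.151):
    ex=np.array([np.cos(psi),np.sin(psi),0]); n=np.array([-ex[1],ex[0],0]); p0=np.array([493.8,-464.5,0])
    def res(v):
        o=[]
        for q in S:
            c,d=ray(t,q); X=c+(((p0+n*v[1]-c)@n)/(d@n))*d; o.append(np.hypot(X@ex-v[0],X[2]-92)-80)
        return o
    r=least_squares(res,[447,67],loss="soft_l1"); top=ex*r.x[0]+n*(p0@n+r.x[1]); print(psi,r.x,np.round(r.fun,1),top)
    for f in(t,s): print(proj(f,[*top[:2],172]))
    for a in np.radians([30,60,90,120,150]): print(np.degrees(a),proj(s,top+80*np.cos(a)*ex+[0,0,92+80*np.sin(a)]).round(1),proj(t,top+80*np.cos(a)*ex+[0,0,92+80*np.sin(a)]).round(1))
E
```

```text
[[392.8, 172.0], [394.4, 180.0], [396.2, 184.0], [397.4, 188.0], [398.5, 192.0], [399.5, 196.0], [400.1, 200.0], [400.7, 204.0], [401.1, 208.0], [401.1, 212.0], [401.0, 216.0], [400.6, 220.0], [399.4, 224.0]]
0.143 [444.06722434  61.52319339] [14.6  0.2  0.9 -0.2 -0.6 -0.4 -0.9 -0.7  0.2 -0.2  0.2  1.1  0.7] [ 506.31746901 -400.54005814    0.        ]
[399.41155055 195.49899561]
[129.68338239 286.51997098]
29.999999999999996 [158.1 308.1] [389.3 172.9]
59.99999999999999 [144.8 296.4] [395.  181.4]
90.0 [129.7 286.5] [399.4 195.5]
119.99999999999999 [117.5 281.5] [401.2 210.9]
150.0 [111.8 282.6] [399.7 222.8]
0.151 [441.63420778  61.34898509] [14.6  0.3  1.  -0.1 -0.5 -0.4 -0.9 -0.8  0.1 -0.3  0.2  1.2  1.2] [ 507.63238768 -400.34018752    0.        ]
[399.30412298 195.00578829]
[130.1445431  286.76592712]
29.999999999999996 [158.7 308.2] [389.  172.5]
59.99999999999999 [145.4 296.6] [394.8 181. ]
90.0 [130.1 286.8] [399.3 195. ]
119.99999999999999 [117.9 281.8] [401.2 210.4]
150.0 [112. 283.] [399.8 222.3]
```

```bash
cat >> h.py <<'E'
def go(x,y,z,yaw):
    from bench import arm
    s=arm.get_state(); w,a,b,c=s["ee_rot"]; y0=2*np.arctan2(b,a); d=np.array([x,y,z])-s["ee_pos"]
    dy=(y0-yaw+np.pi/2)%np.pi-np.pi/2
    return [round(float(v),3) for v in(d[0]*np.cos(y0)+d[1]*np.sin(y0), d[0]*np.sin(y0)-d[1]*np.cos(y0), -d[2], dy)], round(float(s["q"][6]),2)
E
python3 -c "
from h import *; print(go(507,-400.4,235,.147))"
```

```text
([311.728, -58.838, -4.256, 0.252], -0.05)
```

>>> arm_command(commands="100 -20 -5 0.1 1; 200 -40 -5 0.2 1; 311.5 -59 -5 0.252 1; 311.5 -59 -5 0.252 0.6; 311.5 -59 -5 0.252 0.6; 311.5 -59 -5 0.252 0.6; 311.5 -59 -5 0.252 0.6; 311.5 -59 -5 0.252 0.6; 311.5 -59 -5 0.252 0.6; 311.5 -59 -5 0.252 0.6", newtons=40)

```text
time: 0.93
ee_pos: [508.0, -399.1, 235.7]
ee_rot: [-0.0, 0.997, 0.075, -0.0]
ft_force: [-0.0, -1.0, 0.1]
width: 0.595
grip_force: 0.0
```

>>> arm_command(commands="-1 1 30 0 0.6; -1 1 60 0 0.6; -1 1 75 0 0.6; -1 1 83 0 0.6; -1 1 83.5 0 0.6; -1 1 83.5 0 0.6")

```text
time: 1.43
ee_pos: [505.7, -402.5, 153.3]
ee_rot: [0.0, 0.997, 0.073, 0.0]
ft_force: [0.8, -1.1, -0.1]
width: 0.604
grip_force: 0.0
```

>>> arm_command(commands="0 0 0 0 0.4; 0 0 0 0 0.3; 0 0 0 0 0.2; 0 0 0 0 0.15; 0 0 0 0 0.15; 0 0 0 0 0.15")

```text
time: 1.93
ee_pos: [506.0, -401.7, 153.0]
ee_rot: [0.0, 0.997, 0.073, 0.0]
ft_force: [-0.3, -0.2, 0.7]
width: 0.151
grip_force: 0.0
```

```bash
python3 - <<'E'
from h import *
t,s=grab("top",1),grab("scene",1)
cv2.imwrite("pics/c1.png",np.hstack([crop(t,345,150,90,90,4.4),crop(s,85,240,90,90,4.4)]))
E
```

```text
(no output)
```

View pics/c1.png

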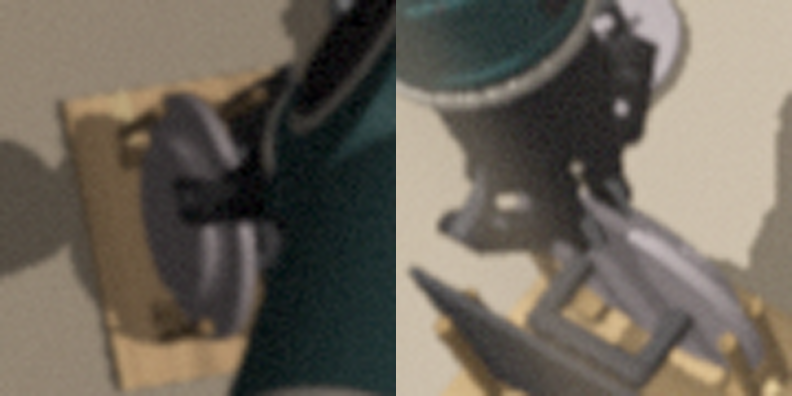

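The open fingers straddle the rim without contact: top crop (215,200), scene crop (590,210). Now I grip.

>>> arm_command(commands="0 0 0 0 0.05; 0 0 0 0 0.05; 0 0 0 0 0.05; 0 0 0 0 0; 0 0 0 0 0", newtons=60)

```text
time: 2.45
ee_pos: [506.1, -401.5, 152.9]
ee_rot: [-0.0, 0.997, 0.073, 0.0]
ft_force: [-0.3, 3.3, 4.8]
width: 0.075
grip_force: 60.0
```

>>> arm_command(commands="0 0 -5 0 0; 0 0 -15 0 0; 0 0 -25 0 0; 0 0 -30 0 0; 0 0 -30 0 0")

```text
time: 2.87
ee_pos: [506.4, -401.9, 184.5]
ee_rot: [0.0, 0.997, 0.073, 0.001]
ft_force: [-0.5, 4.2, -3.3]
width: 0.077
grip_force: 61.0
```

>>> arm_command(commands="0 0 -25 0 0; 0 0 -50 0 0; 0 0 -80 0 0; 0 0 -105 0 0; 10 -20 -105 0 0; 25 -45 -105 0.03 0; 40 -75 -105 0.06 0; 55 -105 -105 0.1 0; 75 -140 -105 0.12 0; 90 -165 -105 0.147 0")

```text
time: 3.7
ee_pos: [571.9, -222.4, 288.1]
ee_rot: [-0.0, 1.0, 0.0, 0.001]
ft_force: [1.0, 1.6, -5.9]
width: 0.076
grip_force: 60.1
```

>>> arm_command(commands="8 -15 0 0 0; 10 -19 0 0 0; 10 -19 0 0 0; 10 -19 20 0 0; 10 -19 45 0 0; 10 -19 70 0 0; 10 -19 90 0 0; 10 -19 105 0 0; 10 -19 105 0 0")

```text
time: 4.45
ee_pos: [578.9, -207.7, 179.6]
ee_rot: [-0.0, 1.0, -0.001, -0.002]
ft_force: [-0.2, -0.8, -6.3]
width: 0.076
grip_force: 60.1
```

```bash
python3 - <<'E'
from h import *
t,s=grab("top",2),grab("scene",2)
cv2.imwrite("pics/c2.png",np.hstack([crop(t,230,130,130,130,3),crop(s,150,150,130,130,3)]))
print(go(579,-205,145,0)); from bench import arm; print(arm.get_state()["ft_force"])
E
```

```text
([-1.622, -2.632, 38.086, -0.002], -1.33)
[-0.43540583  0.34033056 -4.58738382]
```

View pics/c2.png

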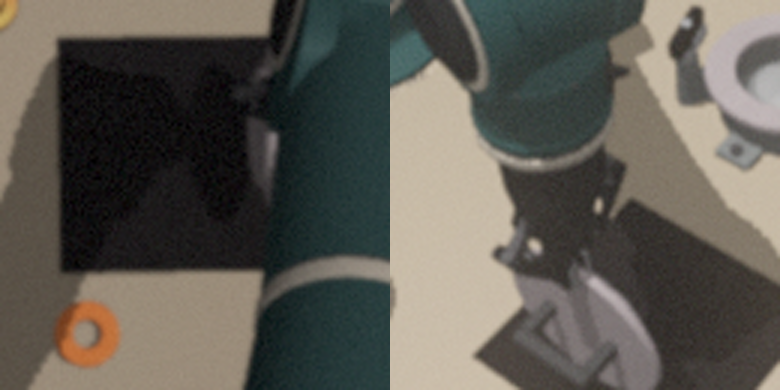

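The cover hangs upright over the mat at scene crop (600,330), with its spigot towards the mat's far side. I lower it to contact.

>>> arm_command(commands="-1 -3 15 0 0; -1 -3 28 0 0; -1 -3 32 0 0; -1 -3 34 0 0; -1 -3 36 0 0; -1 -3 37 0 0; -1 -3 37 0 0")

```text
time: 5.13
ee_pos: [580.1, -203.5, 146.1]
ee_rot: [0.0, 1.0, -0.0, 0.0]
ft_force: [0.5, 1.4, -5.9]
width: 0.076
grip_force: 60.1
```

>>> arm_command(commands="0 0 1 0 0; 0 0 2 0 0; 0 0 2 0 0")

```text
time: 5.38
ee_pos: [580.7, -203.6, 144.9]
ee_rot: [0.0, 1.0, -0.0, 0.001]
ft_force: [-0.7, 0.5, 4.9]
width: 0.075
grip_force: 61.7
```

>>> arm_command(commands="0 0 1 0 0; 0 0 2 0 0; 0 0 2 0 0")

```text
time: 5.63
ee_pos: [581.7, -204.0, 144.7]
ee_rot: [0.001, 1.0, -0.0, 0.002]
ft_force: [-3.8, 1.3, 25.5]
width: 0.074
grip_force: 64.6
```

>>> arm_command(commands="0 0 -3 0 0.07; 0 -2 -3 0 0.12; 0 -6 -3 0 0.16; 0 -10 -3 0 0.2; 0 -14 -3 0 0.2; 0 -17 -3 0 0.2; 0 -20 -3 0 0.2; 0 -20 -3 0 0.2", newtons=20)

```text
time: 6.3
ee_pos: [580.0, -182.3, 144.7]
ee_rot: [-0.0, 1.0, 0.0, -0.0]
ft_force: [0.3, 0.3, -0.2]
width: 0.201
grip_force: 0.1
```

```bash
python3 - <<'E'
from h import *
t,s=grab("top",3),grab("scene",3)
cv2.imwrite("pics/c3.png",np.hstack([crop(t,230,130,130,130,3),crop(s,150,170,130,130,3)]))
E
```

```text
(no output)
```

View pics/c3.png

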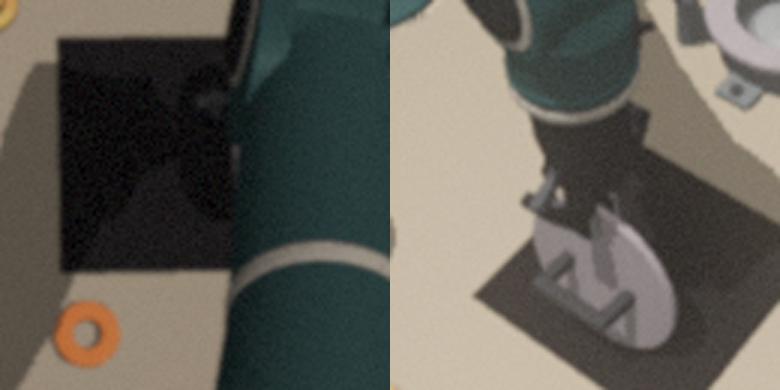

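The cover now leans slightly towards the mat between the fingers: scene crop (600,260). I widen the gap and let it down on the far finger.

>>> arm_command(commands="0 6 3 0 0.35; 0 12 8 0 0.5; 0 15 12 0 0.58; 0 15 14 0 0.58; 0 10 14 0 0.58; 0 5 15 0 0.58; 0 0 15 0 0.58; 0 0 15 0 0.58")

```text
time: 7.07
ee_pos: [580.4, -182.9, 129.9]
ee_rot: [-0.0, 1.0, 0.0, 0.001]
ft_force: [0.0, 3.1, 10.2]
width: 0.58
grip_force: 6.2
```

>>> arm_command(commands="0 -8 3 0 0.58; 0 -16 6 0 0.58; 0 -24 9 0 0.58; 0 -32 12 0 0.58; 0 -38 15 0 0.58; 0 -46 20 0 0.58; 0 -54 26 0 0.58; 0 -62 31 0 0.58; 0 -70 36 0 0.58; 0 -70 37 0 0.58")

```text
time: 7.9
ee_pos: [579.4, -111.0, 91.5]
ee_rot: [-0.001, 1.0, 0.001, -0.001]
ft_force: [-0.1, 3.3, 1.2]
width: 0.579
grip_force: 2.0
```

```bash
python3 - <<'E'
from h import *
t,s=grab("top",4),grab("scene",4)
cv2.imwrite("pics/c4.png",np.hstack([crop(t,230,130,130,130,3),crop(s,150,170,130,130,3)]))
E
```

```text
(no output)
```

View pics/c4.png

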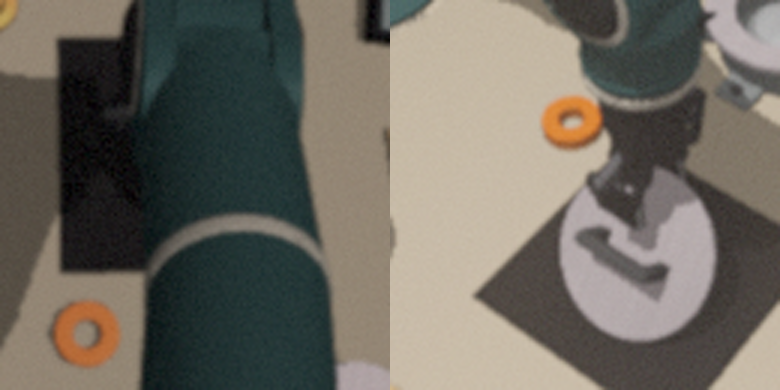

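The cover is about halfway down, held by the far finger (scene crop 640,250). I keep going.

>>> arm_command(commands="0 -6 5 0 0.58; 0 -12 11 0 0.58; 0 -17 16 0 0.58; 0 -21 22 0 0.58; 0 -25 27 0 0.58; 0 -29 32 0 0.58; 0 -31 37 0 0.58; 0 -33 41 0 0.58; 0 -36 46 0 0.58; 0 -39 50 0 0.58")

```text
time: 8.83
ee_pos: [581.6, -73.1, 44.0]
ee_rot: [-0.0, 1.0, 0.001, 0.002]
ft_force: [-2.5, 8.4, 24.1]
width: 0.581
grip_force: 44.5
```

>>> arm_command(commands="0 -3 1 0 0.58; 0 -6 0 0 0.58; 0 -9 0 0 0.58; 0 -12 0 0 0.58; 0 -12 -2 0 0.58; 0 -12 -2 0 0.58")

```text
time: 9.33
ee_pos: [580.0, -62.3, 44.9]
ee_rot: [-0.0, 1.0, 0.0, 0.0]
ft_force: [0.2, 1.1, -0.0]
width: 0.58
grip_force: 0.0
```

>>> arm_command(commands="0 0 -30 0 0.58; 0 0 -60 0 0.58; 0 0 -90 0 0.58; 0 -40 -120 0 0.58; 0 -80 -130 0 0.58; 0 -120 -130 0 0.58; 0 -150 -130 0 0.58; 0 -150 -130 0 0.58")

```text
time: 10.0
ee_pos: [579.3, 95.7, 175.4]
ee_rot: [-0.002, 1.0, 0.004, 0.0]
ft_force: [-0.4, 0.7, -0.5]
width: 0.578
grip_force: 0.0
```

```bash
python3 - <<'E'
from h import *
t,s=grab("top",5),grab("scene",5)
cv2.imwrite("pics/c5.png",np.hstack([crop(t,230,130,130,130,3),crop(s,150,170,130,130,3)]))
E
```

```text
(no output)
```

View pics/c5.png

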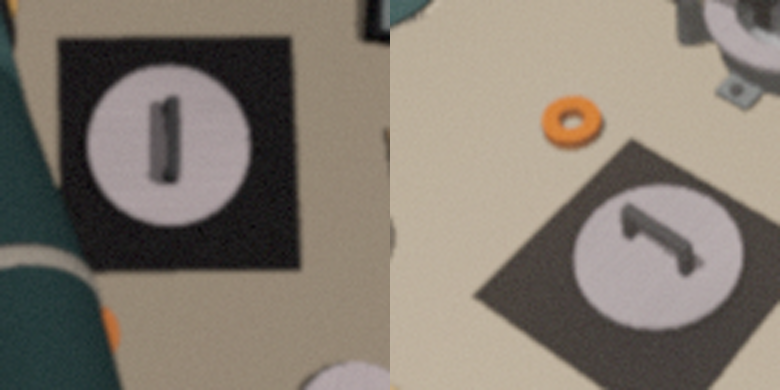

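The cover lies flat on the mat, handle up: disc centred at top crop (168,145), bar upright at (165,140). I measure its centre and bar yaw.

```bash
python3 - <<'E'
from h import *
for n,x0,y0,x1,y1 in(("top",252,148,320,210),("scene",335-0,225,400,285)):
    f=load(n+"5"); 
    if n=="scene": x0,y0,x1,y1=205,225,282,284
    g=cv2.GaussianBlur(f["image"],(3,3),0).mean(2); m=np.zeros(g.shape,np.uint8); m[y0:y1,x0:x1]=(g[y0:y1,x0:x1]>85)
    c=max(cv2.findContours(m,cv2.RETR_EXTERNAL,cv2.CHAIN_APPROX_NONE)[0],key=cv2.contourArea)
    P=np.array([onz(f,p[0],26)[:2] for p in cv2.convexHull(c)]); 
    for _ in range(3):
        ce,R=circ(P); d=abs(np.linalg.norm(P-ce,axis=1)-R); P=P[d<max(2*np.median(d),1.5)]
    print(n,ce.round(1),R.round(1),len(P))
    hole=cv2.drawContours(np.zeros_like(m),[cv2.convexHull(c)],-1,1,-1); hole=cv2.erode(hole,np.ones((9,9)))&(g<62).astype(np.uint8)
    c=max(cv2.findContours(hole,cv2.RETR_EXTERNAL,cv2.CHAIN_APPROX_NONE)[0],key=cv2.contourArea)
    P=np.array([onz(f,p,68)[:2] for p in cv2.boxPoints(cv2.minAreaRect(c))]); e=[P[1]-P[0],P[2]-P[1]]; l=max(e,key=np.linalg.norm)
    print("bar",P.mean(0).round(1),np.arctan2(l[1],l[0]).round(3),[np.linalg.norm(k).round(1) for k in e])
print(go(579,-119,130,0))
E
```

```text
top [ 583.3 -116.2] 80.4 29
bar [ 590.9 -111.6] 3.117 [np.float64(8.7), np.float64(49.7)]
scene [ 584.9 -117.5] 83.1 34Traceback (most recent call last):
  File "<stdin>", line 12, in <module>
ValueError: max() iterable argument is empty
```

>>> arm_command(commands="2 40 0 0 0.58; 4 80 0 0 0.58; 5 120 5 0 0.58; 5 160 20 0 0.58; 5 195 45 0 0.58; 5 212 70 0 0.58; 5 212.5 100 0 0.58; 5 212.5 120 0 0.58; 5 212.5 129 0 0.5; 5 212.5 129 0 0.4", newtons=60)

```text
time: 10.93
ee_pos: [583.5, -125.7, 43.9]
ee_rot: [-0.0, 1.0, -0.001, -0.002]
ft_force: [-0.2, -0.0, -0.3]
width: 0.404
grip_force: 0.0
```

```bash
python3 -c "
from h import *; print(go(584,-117,46,0)); from bench import arm; print(arm.get_state()['ee_pos'],arm.get_state()['ft_force'])"
```

```text
([0.468, -8.711, -2.087, -0.002], -1.49)
[ 583.51926553 -125.71071463   43.91292208] [-0.23162099 -0.04229394 -0.32108487]
```

>>> arm_command(commands="0.5 -9 -2 0 0.4; 0.5 -9 -2 0 0.4; 0.5 -9 -2 0 0.25; 0.5 -9 -2 0 0.15; 0.5 -9 -2 0 0.1; 0.5 -9 -2 0 0.1; 0.5 -9 -2 0 0.1; 0.5 -9 -2 0 0.05; 0.5 -9 -2 0 0")

```text
time: 11.68
ee_pos: [586.2, -115.9, 49.3]
ee_rot: [0.0, 1.0, -0.0, 0.001]
ft_force: [-3.2, 1.5, 13.0]
width: 0.149
grip_force: 58.9
```

>>> arm_command(commands="0 0 -5 0 0; 0 0 -15 0 0; 0 0 -20 0 0; 0 0 -20 0 0")

```text
time: 12.02
ee_pos: [586.1, -116.0, 69.4]
ee_rot: [0.0, 1.0, -0.0, 0.001]
ft_force: [-0.2, -0.2, -5.7]
width: 0.149
grip_force: 58.9
```

```bash
python3 - <<'E'
from h import *
from bench import arm
st=arm.get_state(); print(st["ee_pos"],st["ft_force"],st["moment"],st["width"])
s=grab("scene",6); cv2.imwrite("pics/c6.png",crop(s,170,170,130,130,4))
E
```

```text
[ 586.07458061 -116.02697027   69.35799115] [-0.20661174 -0.24281676 -5.71330683] [ 0.01054006 -0.04839779  0.02652905] 0.14922074285790182
```

View pics/c6.png

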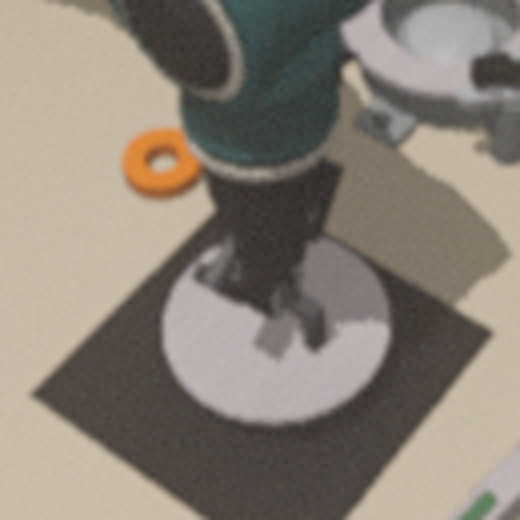

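The cover hangs level from its handle (crop 275,330). I lift it and carry it over the housing.

>>> arm_command(commands="0 0 -20 0 0; 0 0 -50 0 0; 0 0 -85 0 0; -5 -15 -115 0 0; -10 -40 -125 0 0; -18 -70 -125 0 0; -25 -105 -125 0 0; -33 -140 -125 0 0; -40 -175 -125 0 0; -48 -210 -125 0 0")

```text
time: 12.9
ee_pos: [536.7, 95.6, 192.6]
ee_rot: [0.0, 1.0, -0.0, -0.0]
ft_force: [1.8, -0.4, -6.1]
width: 0.147
grip_force: 59.6
```

>>> arm_command(commands="-6 -30 0 0 0; -12 -60 0 0 0; -16 -85 0 0 0; -19 -100 0 0 0; -19.5 -106.5 0 0 0; -19.5 -106.5 0 0 0; -19.5 -106.5 10 0 0; -19.5 -106.5 25 0 0; -19.5 -106.5 30 0 0; -19.5 -106.5 30 0 0")

```text
time: 13.73
ee_pos: [517.4, 199.0, 161.0]
ee_rot: [0.001, 1.0, -0.001, -0.001]
ft_force: [0.2, -0.1, -4.8]
width: 0.151
grip_force: 59.5
```

```bash
python3 - <<'E'
from h import *
from bench import arm
t,s=grab("top",7),grab("scene",7)
st=arm.get_state(); print(st["ee_pos"],st["ee_rot"],st["ft_force"],st["moment"],st["width"],st["q"][6])
cv2.imwrite("pics/c7.png",np.hstack([crop(t,115,140,120,120,3.3),crop(s,225,110,120,120,3.3)]))
E
```

```text
[518.1833583  199.91841026 162.74930159] [ 1.15004108e-04  9.99999794e-01 -5.99165861e-04 -2.00302592e-04] [ 0.3770552   0.81131215 -6.44878382] [ 0.00892649 -0.04054675 -0.03093557] 0.152510503828573 -2.0996027248932645
```

View pics/c7.png

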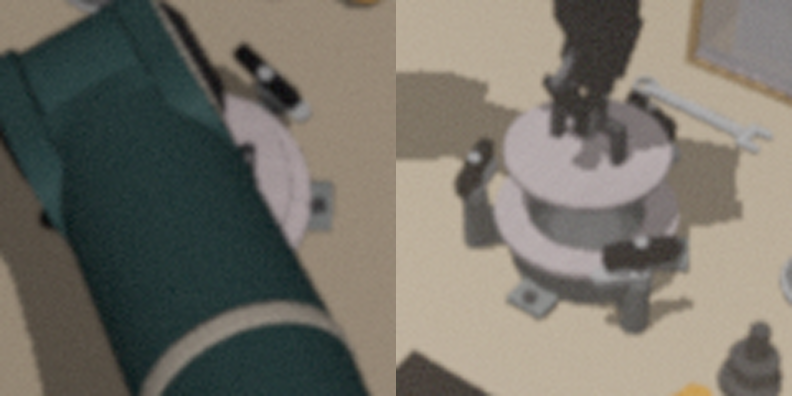

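The cover hovers level above the seat (scene crop 588,155); both rims are visible in the scene view, so I check centring there.

```bash
python3 - <<'E'
from h import *
def radial(f,C,z,R0,angs,w=10):
    im=cv2.GaussianBlur(f["image"],(3,3),0).astype(np.float32); P=[]
    for th in np.radians(angs):
        rr=np.arange(R0-w,R0+w,.5); v=[]
        for k in rr:
            px=cv2.getRectSubPix(im,(1,1),tuple(map(float,proj(f,(C[0]+k*np.cos(th),C[1]+k*np.sin(th),z)))))[0,0]; v.append((px[0]-px[2])/px.mean())
        dv=np.gradient(cv2.GaussianBlur(np.array(v,np.float32)[None],(9,1),0)[0]); P.append(C+rr[dv.argmax()]*np.array([np.cos(th),np.sin(th)]))
    P=np.array(P)
    from scipy.optimize import least_squares
    r=least_squares(lambda c:np.linalg.norm(P-c,axis=1)-R0,C,loss="soft_l1"); return r.x.round(1),np.median(abs(r.fun)).round(2),np.median(r.fun).round(2)
s0,s7=load("scene0"),load("scene7"); C=np.array([516.7,200.5])
print("seat scene",radial(s0,C,62,92,range(100,320,4)))
print("cover scene",radial(s7,C,139.7,80,range(20,270,4)), radial(s7,C,139.7,80,range(60,240,4)))
s5=load("scene5"); t5=load("top5")
print("cover on mat scene",radial(s5,np.array([584,-117.]),26,80,range(0,360,5)),radial(s5,np.array([584,-117.]),26,80,range(60,240,4)),"top",radial(t5,np.array([584,-117.]),26,80,range(0,360,5)))
E
```

```text
seat scene (array([520.7, 195.7]), np.float64(1.28), np.float64(0.34))
cover scene (array([520. , 196.6]), np.float64(3.29), np.float64(2.87)) (array([518.2, 195.7]), np.float64(2.66), np.float64(0.94))
cover on mat scene (array([ 584.7, -117.4]), np.float64(3.73), np.float64(3.73)) (array([ 581.3, -114.4]), np.float64(0.99), np.float64(0.47)) top (array([ 585.9, -117.6]), np.float64(4.55), np.float64(3.66))
```

>>> arm_command(commands="1 0 15 0 0; 1 0 30 0 0; 1 0 42 0 0; 1 0 50 0 0; 1 0 54 0 0; 1 0 56 0 0; 1 0 58 0 0; 1 0 58 0 0")

```text
time: 14.5
ee_pos: [519.1, 200.7, 105.0]
ee_rot: [-0.0, 1.0, -0.0, 0.0]
ft_force: [0.4, -0.6, -6.3]
width: 0.154
grip_force: 59.5
```

>>> arm_command(commands="0 0 1.5 0 0; 0 0 3 0 0; 0 0 4 0 0; 0 0 4 0 0")

```text
time: 14.83
ee_pos: [518.9, 200.6, 100.7]
ee_rot: [0.0, 1.0, -0.0, -0.0]
ft_force: [0.2, -0.0, -5.5]
width: 0.149
grip_force: 59.6
```

Spigot is inside the bore without contact. I continue down to the seat.

>>> arm_command(commands="0 0 1.5 0 0; 0 0 3 0 0; 0 0 4 0 0; 0 0 5 0 0; 0 0 5 0 0")

```text
time: 15.25
ee_pos: [518.9, 200.6, 95.6]
ee_rot: [0.0, 1.0, -0.0, -0.0]
ft_force: [0.3, -0.3, -5.2]
width: 0.152
grip_force: 59.6
```

>>> arm_command(commands="0 0 1 0 0; 0 0 2 0 0; 0 0 2 0 0")

```text
time: 15.5
ee_pos: [518.9, 200.7, 93.6]
ee_rot: [-0.0, 1.0, -0.0, -0.0]
ft_force: [-0.7, -0.2, -4.8]
width: 0.148
grip_force: 59.6
```

>>> arm_command(commands="0 0 1 0 0; 0 0 1 0 0")

```text
time: 15.67
ee_pos: [519.0, 200.7, 93.3]
ee_rot: [0.0, 1.0, -0.0, 0.0]
ft_force: [-4.4, -1.4, 6.1]
width: 0.15
grip_force: 61.0
```

>>> arm_command(commands="0 0 1 0 0; 0 0 1 0 0")

```text
time: 15.83
ee_pos: [519.0, 200.7, 93.2]
ee_rot: [0.0, 1.0, -0.0, 0.0]
ft_force: [-12.4, -4.3, 24.9]
width: 0.149
grip_force: 63.7
```

The cover seated at TCP z = 93.3, with a firm upward reaction. I release, withdraw and clear the view.

>>> arm_command(commands="0 0 -2 0 0; 0 0 -2 0 0.2; 0 0 -2 0 0.3; 0 0 -2 0 0.4; 0 0 -2 0 0.4; 0 0 -10 0 0.4; 0 0 -30 0 0.4; 0 0 -60 0 0.4; 0 0 -85 0 0.4; 0 30 -95 -0.1 0.4")

```text
time: 16.67
ee_pos: [519.5, 176.0, 190.9]
ee_rot: [-0.002, 0.999, 0.051, 0.002]
ft_force: [0.6, 0.7, 1.0]
width: 0.4
grip_force: 0.0
```

>>> arm_command(commands="0 40 0 -0.12 0.4; 0 80 0 -0.24 0.4; 0 120 0 -0.36 0.4; 0 160 0 -0.48 0.4; 0 200 0 -0.6 0.4; 0 240 0 -0.72 0.4; 0 260 0 -0.84 0.4; 0 260 0 -0.96 0.4")

```text
time: 17.33
ee_pos: [544.8, -95.2, 187.2]
ee_rot: [0.001, 0.88, 0.475, -0.0]
ft_force: [0.7, -1.7, -0.0]
width: 0.399
grip_force: 0.0
```

```bash
cat > k.py <<'E'
from h import *
def bolts(f,z=117):
    g=cv2.GaussianBlur(f["image"],(3,3),0).mean(2)
    for n,a in((1,90),(2,210),(3,330)):
        c=np.array([516.7,200.5])+112*np.array([np.cos(np.radians(a-.5)),np.sin(np.radians(a-.5))])
        u=proj(f,[*c,116]); x,y=int(u[0])-18,int(u[1])-18; s=g[y:y+37,x:x+37]
        m=(s<62).astype(np.uint8); mc=cv2.morphologyEx(m,cv2.MORPH_CLOSE,np.ones((5,5)))
        cs=[k for k in cv2.findContours(mc,cv2.RETR_EXTERNAL,cv2.CHAIN_APPROX_NONE)[0] if cv2.contourArea(k)>25]
        k=max(cs,key=cv2.contourArea); mk=cv2.drawContours(np.zeros_like(m),[k],-1,1,-1)
        ys,xs=np.nonzero(mk); P=np.array([onz(f,(i+x,j+y),108)[:2] for i,j in zip(xs,ys)])
        w,V=np.linalg.eigh(np.cov(P.T)); v=V[:,1]
        i=cv2.erode(mk,np.ones((3,3)))*np.clip(s-60,0,None); b=(i*np.arange(37)).sum()/max(i.sum(),1)+x,(i*np.arange(37)[:,None]).sum()/max(i.sum(),1)+y
        print(n,"expect",c.round(1),"blob",P.mean(0).round(1),"yaw",np.arctan2(v[1],v[0]).round(2),"len",(2*np.sqrt(3*w)).round(0),"bolt",onz(f,b,z)[:2].round(1))
E
python3 - <<'E'
from k import *
t,s=grab("top",8),grab("scene",8)
bolts(load("top0")); bolts(t)
a=crop(t,115,140,110,110,3.6); b=crop(s,235,125,110,110,3.6)
cv2.imwrite("pics/c8.png",np.hstack([a,b]))
E
```

```text
1 expect [517.7 312.5] blob [513.6 309.3] yaw 2.89 len [34. 62.] bolt [516.8 307.8]
2 expect [419.2 145.3] blob [419.3 147. ] yaw 1.78 len [17. 67.] bolt [419.9 146.1]
3 expect [613.2 143.7] blob [606.4 141.5] yaw -2.44 len [22. 68.] bolt [607. 144.]
1 expect [517.7 312.5] blob [513.3 309.5] yaw 2.88 len [32. 65.] bolt [504.2 301.4]
2 expect [419.2 145.3] blob [418.9 141.3] yaw 1.75 len [24. 69.] bolt [418.4 145.6]
3 expect [613.2 143.7] blob [606. 140.] yaw -2.42 len [22. 68.] bolt [607.  143.5]
```

View pics/c8.png

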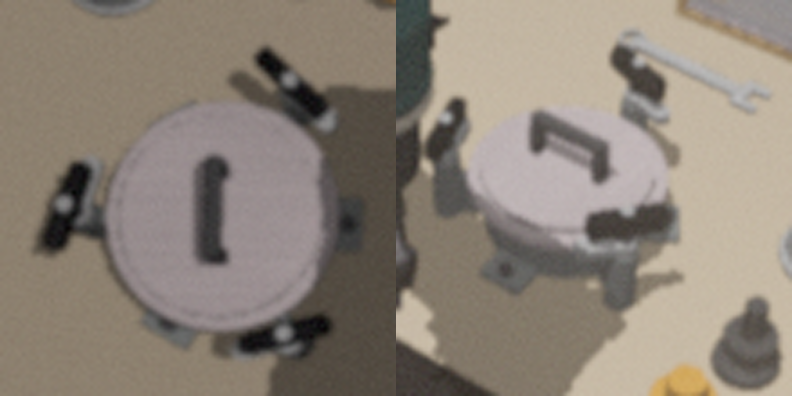

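The cover sits flat in the seat (top crop 212,215) with all three clamps still open. The bolt heads show at top-crop (64,204), (284,333) and (290,80); I triangulate them against the scene view.

```bash
python3 - <<'E'
from h import *
t,s=load("top8"),load("scene8")
T={1:(64,204),2:(284,333),3:(290,80)}; S={1:(636,60),2:(446,118),3:(628,211)}
for k in T:
    a=(115+T[k][0]/3.6-.4,140+T[k][1]/3.6-.4); b=(235+(S[k][0]-396)/3.6-.4,125+S[k][1]/3.6-.4)
    p,d=two(t,a,s,b); print(k,p.round(1),d.round(1),"top@118",onz(t,a,118)[:2].round(1))
print(go(419,145,150,1.76)); from bench import arm; print(arm.get_state()["q"].round(2))
E
```

```text
1 [518.2 311.6 116.3] 1.3 top@118 [518.5 311.6]
2 [420.5 146.2 113.9] 1.7 top@118 [419.6 145.2]
3 [614.3 143.1 113.3] 0.9 top@118 [612.9 142.3]
([128.277, -233.837, 37.102, -0.767], -0.58)
[ 0.37  0.35 -0.32  1.83  0.13  0.98 -0.58]
```

>>> arm_command(commands="20 -35 5 -0.12 0.4; 40 -75 10 -0.24 0.4; 60 -110 15 -0.36 0.4; 80 -145 20 -0.48 0.4; 100 -180 25 -0.6 0.4; 115 -210 30 -0.7 0.4; 128 -234 33 -0.767 0.4; 128 -234 33 -0.767 0.4; 128 -234 33 -0.767 0.4; 128 -234 33 -0.767 0.4")

```text
time: 18.27
ee_pos: [418.9, 147.3, 154.1]
ee_rot: [0.0, 0.638, 0.77, 0.0]
ft_force: [-0.7, 0.1, 0.2]
width: 0.402
grip_force: 0.0
```

```bash
python3 -c "
from h import *; print(go(420,145.5,94,1.76))"
```

```text
([-1.943, 0.743, 60.124, -0.003], -0.39)
```

>>> arm_command(commands="-2 1 20 0 0.4; -2 1 40 0 0.4; -2 1 55 0 0.4; -2 1 60 0 0.4; -2 1 60 0 0.3; -2 1 60 0 0.2; -2 1 60 0 0.15; -2 1 60 0 0.1; -2 1 60 0 0.1; -2 1 60 0 0.1")

```text
time: 19.1
ee_pos: [420.3, 145.0, 94.4]
ee_rot: [0.0, 0.637, 0.77, -0.0]
ft_force: [-6.5, -2.3, 7.5]
width: 0.177
grip_force: 58.5
```

>>> arm_command(commands="0 0 0 0.04 0.1; 0 0 0 0.1 0.1; 0 0 0 0.1 0.1")

```text
time: 19.35
ee_pos: [420.2, 145.2, 94.4]
ee_rot: [0.0, 0.677, 0.736, 0.0]
ft_force: [-7.6, 9.4, 3.3]
width: 0.173
grip_force: 58.9
```

```bash
cat > st.py <<'E'
from bench import arm; import numpy as np
s=arm.get_state(); print(s["time"],"pos",s["ee_pos"].round(1),"yaw",round(2*np.arctan2(s["ee_rot"][2],s["ee_rot"][1]),3),"F",s["ft_force"].round(1),"M",s["moment"].round(2),"w",round(s["width"],3),"q7",s["q"][6].round(2),"tau7",s["joint_torque"][6].round(2))
E
python3 st.py
```

```text
19.35 pos [420.2 145.2  94.4] yaw 1.655 F [-7.6  9.4  3.3] M [2.06 1.55 0.1 ] w 0.173 q7 -0.56 tau7 -1.78
```

>>> arm_command(commands="0 0 0 0.1 0.1; 0 0 0 0.2 0.1; 0 0 0 0.3 0.1; 0 0 0 0.4 0.1; 0 0 0 0.5 0.1; 0 0 0 0.6 0.1; 0 0 0 0.7 0.1; 0 0 0 0.7 0.1")

```text
time: 20.02
ee_pos: [420.2, 145.3, 94.4]
ee_rot: [0.0, 0.889, 0.458, 0.0]
ft_force: [-5.7, -2.0, 4.4]
width: 0.172
grip_force: 59.2
```

```bash
python3 st.py
```

```text
20.0167 pos [420.2 145.3  94.4] yaw 0.953 F [-5.7 -2.   4.4] M [-0.41  0.96 -0.13] w 0.172 q7 -1.19 tau7 -3.06
```

>>> arm_command(commands="0 0 0 0.05 0.1; 0 0 0 0.1 0.1; 0 0 0 0.1 0.1")

```text
time: 20.27
ee_pos: [420.3, 145.3, 94.4]
ee_rot: [0.0, 0.91, 0.415, 0.0]
ft_force: [-4.8, -2.0, 4.4]
width: 0.173
grip_force: 59.2
```

```bash
python3 st.py
```

```text
20.2667 pos [420.3 145.3  94.4] yaw 0.856 F [-4.8 -2.   4.4] M [-0.27  0.93 -0.11] w 0.173 q7 -1.28 tau7 -1.46
```

>>> arm_command(commands="0 0 0 0.05 0.1; 0 0 0 0.1 0.1; 0 0 0 0.1 0.1")

```text
time: 20.52
ee_pos: [420.2, 145.3, 94.4]
ee_rot: [0.0, 0.929, 0.369, 0.0]
ft_force: [-5.5, -2.1, 4.9]
width: 0.173
grip_force: 59.2
```

```bash
python3 st.py
```

```text
20.5167 pos [420.2 145.3  94.4] yaw 0.756 F [-5.5 -2.1  4.9] M [-0.44  0.92 -0.12] w 0.173 q7 -1.37 tau7 -1.46
```

>>> arm_command(commands="0 0 0 0.05 0.1; 0 0 0 0.1 0.1; 0 0 0 0.1 0.1")

```text
time: 20.77
ee_pos: [420.3, 145.3, 94.4]
ee_rot: [0.0, 0.947, 0.322, 0.0]
ft_force: [-5.3, -0.7, 4.6]
width: 0.169
grip_force: 59.3
```

```bash
python3 st.py
```

```text
20.7667 pos [420.3 145.3  94.4] yaw 0.656 F [-5.3 -0.7  4.6] M [-0.39  0.93 -0.07] w 0.169 q7 -1.46 tau7 -1.46
```

>>> arm_command(commands="0 0 0 0.03 0.1; 0 0 0 0.06 0.1; 0 0 0 0.06 0.1")

```text
time: 21.02
ee_pos: [420.3, 145.3, 94.4]
ee_rot: [0.0, 0.956, 0.294, 0.0]
ft_force: [-4.7, -1.4, 4.6]
width: 0.172
grip_force: 59.2
```

```bash
python3 st.py
```

```text
21.0167 pos [420.3 145.3  94.4] yaw 0.597 F [-4.7 -1.4  4.6] M [-0.43  1.02 -0.12] w 0.172 q7 -1.51 tau7 -0.9
```

>>> arm_command(commands="0 0 0 0.03 0.1; 0 0 0 0.06 0.1; 0 0 0 0.06 0.1")

```text
time: 21.27
ee_pos: [420.3, 145.3, 94.4]
ee_rot: [0.0, 0.964, 0.266, 0.0]
ft_force: [-4.9, -2.2, 5.0]
width: 0.177
grip_force: 59.2
```

```bash
python3 st.py
```

```text
21.2667 pos [420.3 145.3  94.4] yaw 0.537 F [-4.9 -2.2  5. ] M [-0.36  0.95 -0.07] w 0.177 q7 -1.57 tau7 -0.9
```

>>> arm_command(commands="0 0 0 0.03 0.1; 0 0 0 0.06 0.1; 0 0 0 0.06 0.1")

```text
time: 21.52
ee_pos: [420.2, 145.3, 94.3]
ee_rot: [0.0, 0.972, 0.237, 0.0]
ft_force: [-5.4, -2.1, 4.7]
width: 0.172
grip_force: 62.0
```

```bash
python3 st.py
```

```text
21.5167 pos [420.2 145.3  94.3] yaw 0.478 F [-5.4 -2.1  4.7] M [-0.51  0.93  0.79] w 0.172 q7 -1.62 tau7 -1.75
```

>>> arm_command(commands="0 0 0 0.03 0.1; 0 0 0 0.06 0.1; 0 0 0 0.06 0.1")

```text
time: 21.77
ee_pos: [420.3, 145.3, 94.4]
ee_rot: [0.0, 0.978, 0.209, 0.0]
ft_force: [-4.4, -3.5, 7.3]
width: 0.173
grip_force: 85.8
```

```bash
python3 - <<'E'
from h import *
import st
s=grab("scene",9); cv2.imwrite("pics/c9.png",crop(s,235,110,110,110,4))
E
```

```text
21.7667 pos [420.3 145.3  94.4] yaw 0.42 F [-4.4 -3.5  7.3] M [-0.79  0.99  2.14] w 0.173 q7 -1.68 tau7 -3.13
```

View pics/c9.png

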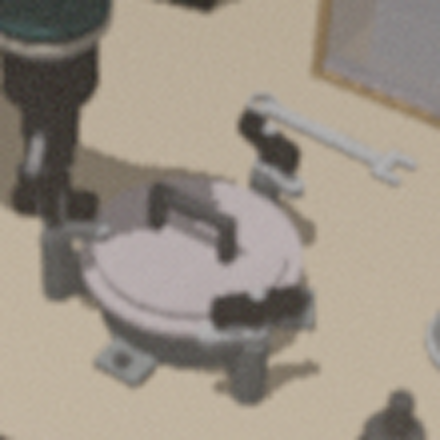

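The crop shows clamp 2's dog over the flange at (95,230). The moment rose to 2.1 N m, so it is firm on its stop. That is more pictures than I was allowed (12 against 10), so I view no more and work by numbers only. Next is clamp 3.

>>> arm_command(commands="0 0 0 0 0.2; 0 0 0 0 0.3; 0 0 0 0 0.4; 0 0 -5 0 0.4; 0 0 -20 0 0.4; 0 0 -45 0 0.4; 0 0 -65 0 0.4; 0 0 -65 0 0.4")

```text
time: 22.48
ee_pos: [421.9, 146.0, 162.5]
ee_rot: [-0.0, 0.978, 0.208, 0.003]
ft_force: [1.3, 0.7, 1.4]
width: 0.404
grip_force: 0.0
```

```bash
python3 -c "
from h import *; print(go(613.5,143.5,155,.71))"
```

```text
([173.975, 80.24, 7.515, -0.291], -1.63)
```

>>> arm_command(commands="30 14 0 -0.05 0.4; 65 30 2 -0.1 0.4; 100 46 4 -0.15 0.4; 135 62 6 -0.2 0.4; 160 74 7 -0.25 0.4; 174 80 7 -0.29 0.4; 174 80 7 -0.29 0.4; 174 80 7 -0.29 0.4; 174 80 7 -0.29 0.4")

```text
time: 23.23
ee_pos: [611.0, 143.2, 151.6]
ee_rot: [-0.0, 0.938, 0.347, -0.0]
ft_force: [-0.1, -0.6, 0.9]
width: 0.399
grip_force: 0.0
```

```bash
python3 -c "
from h import *; print(go(613.5,143.5,94.5,.71))"
```

```text
([2.093, 1.45, 57.114, -0.001], -1.27)
```

>>> arm_command(commands="2 1.5 20 0 0.4; 2 1.5 40 0 0.4; 2 1.5 52 0 0.4; 2 1.5 57 0 0.4; 2 1.5 57 0 0.3; 2 1.5 57 0 0.2; 2 1.5 57 0 0.15; 2 1.5 57 0 0.1; 2 1.5 57 0 0.1; 2 1.5 57 0 0.1", newtons=60)

```text
time: 24.07
ee_pos: [614.6, 142.9, 95.5]
ee_rot: [0.0, 0.938, 0.347, 0.0]
ft_force: [0.5, -5.4, 3.3]
width: 0.172
grip_force: 58.8
```

```bash
python3 st.py
```

```text
24.0667 pos [614.6 142.9  95.5] yaw 0.709 F [ 0.5 -5.4  3.3] M [-1.19 -0.05  0.04] w 0.172 q7 -1.29 tau7 -0.09
```

>>> arm_command(commands="0 0 0 0.05 0.1; 0 0 0 0.15 0.1; 0 0 0 0.25 0.1; 0 0 0 0.35 0.1; 0 0 0 0.45 0.1; 0 0 0 0.55 0.1; 0 0 0 0.65 0.1; 0 0 0 0.75 0.1; 0 0 0 0.8 0.1; 0 0 0 0.8 0.1")

```text
time: 24.9
ee_pos: [614.5, 142.4, 95.5]
ee_rot: [0.0, 0.999, -0.047, 0.0]
ft_force: [-5.8, -8.5, 11.5]
width: 0.172
grip_force: 59.9
```

```bash
python3 st.py
```

```text
24.9 pos [614.5 142.4  95.5] yaw -0.095 F [-5.8 -8.5 11.5] M [-1.87  1.31  0.08] w 0.172 q7 -1.99 tau7 -2.03
```

>>> arm_command(commands="0 0 0 0.05 0.1; 0 0 0 0.1 0.1; 0 0 0 0.15 0.1; 0 0 0 0.15 0.1")

```text
time: 25.23
ee_pos: [614.5, 142.3, 95.5]
ee_rot: [0.0, 0.993, -0.122, 0.0]
ft_force: [-2.2, -8.0, 6.3]
width: 0.171
grip_force: 58.8
```

```bash
python3 st.py
```

```text
25.2333 pos [614.5 142.3  95.5] yaw -0.245 F [-2.2 -8.   6.3] M [-1.81  0.4  -0.07] w 0.171 q7 -2.12 tau7 -1.43
```

>>> arm_command(commands="0 0 0 0.05 0.1; 0 0 0 0.1 0.1; 0 0 0 0.1 0.1")

```text
time: 25.48
ee_pos: [614.5, 142.3, 95.5]
ee_rot: [0.0, 0.985, -0.171, 0.0]
ft_force: [-1.5, -9.6, 6.5]
width: 0.172
grip_force: 60.3
```

```bash
python3 st.py
```

```text
25.4833 pos [614.5 142.3  95.5] yaw -0.344 F [-1.5 -9.6  6.5] M [-2.    0.37  0.53] w 0.172 q7 -2.2 tau7 -2.11
```

Stop reached; I press it home.

>>> arm_command(commands="0 0 0 0.04 0.1; 0 0 0 0.08 0.1; 0 0 0 0.08 0.1")

```text
time: 25.73
ee_pos: [614.5, 142.3, 95.6]
ee_rot: [0.001, 0.978, -0.209, 0.001]
ft_force: [-1.2, -9.7, 6.6]
width: 0.171
grip_force: 91.1
```

```bash
python3 st.py
```

```text
25.7333 pos [614.5 142.3  95.6] yaw -0.421 F [-1.2 -9.7  6.6] M [-2.24  0.38  2.39] w 0.171 q7 -2.27 tau7 -3.64
```

>>> arm_command(commands="0 0 0 0 0.2; 0 0 0 0 0.3; 0 0 0 0 0.4; 0 0 -5 0 0.4; 0 0 -20 0 0.4; 0 0 -45 0 0.4; 0 0 -65 0 0.4; 0 0 -65 0 0.4")

```text
time: 26.4
ee_pos: [616.0, 144.2, 164.4]
ee_rot: [-0.002, 0.978, -0.208, 0.002]
ft_force: [0.6, -0.7, -0.1]
width: 0.4
grip_force: 0.0
```

```bash
python3 -c "
from h import *; print(go(518.3,312,160,-.26+np.pi)); import st"
```

```text
([-157.58, -113.362, 4.416, -0.16], -2.27)
26.4 pos [616.  144.2 164.4] yaw -0.42 F [ 0.6 -0.7 -0.1] M [-0.01 -0.06 -0.01] w 0.4 q7 -2.27 tau7 0.01
```

>>> arm_command(commands="-25 -18 0 -0.12 0.4; -50 -36 0 -0.24 0.4; -75 -54 0 -0.36 0.4; -100 -72 0 -0.48 0.4; -125 -90 0 -0.6 0.4; -145 -104 0 -0.72 0.4; -157 -113 0 -0.84 0.4; -157 -113 0 -0.96 0.4; -157 -113 0 -1.08 0.4; -157 -113 0 -1.2 0.4")

```text
time: 27.23
ee_pos: [516.6, 311.2, 160.1]
ee_rot: [-0.0, 0.924, 0.383, 0.0]
ft_force: [-0.1, -0.0, -0.0]
width: 0.403
grip_force: 0.0
```

>>> arm_command(commands="0 0 0 -0.12 0.4; 0 0 0 -0.24 0.4; 0 0 0 -0.36 0.4; 0 0 0 -0.48 0.4; 0 0 0 -0.6 0.4; 0 0 0 -0.72 0.4; 0 0 0 -0.84 0.4; 0 0 0 -0.96 0.4; 0 0 0 -1.08 0.4; 0 0 0 -1.2 0.4")

```text
time: 28.07
ee_pos: [516.8, 310.8, 160.1]
ee_rot: [-0.0, 0.546, 0.838, 0.0]
ft_force: [0.5, -0.8, -0.7]
width: 0.399
grip_force: 0.0
```

>>> arm_command(commands="0 0 0 -0.12 0.4; 0 0 0 -0.24 0.4; 0 0 0 -0.36 0.4; 0 0 0 -0.48 0.4; 0 0 0 -0.6 0.4; 0 0 0 -0.72 0.4; 0 0 0 -0.84 0.4; 0 0 0 -0.9 0.4; 0 0 0 -0.9 0.4; 0 0 0 -0.9 0.4")

```text
time: 28.9
ee_pos: [516.9, 310.5, 159.9]
ee_rot: [-0.0, 0.132, 0.991, 0.0]
ft_force: [-1.0, 0.3, 0.7]
width: 0.396
grip_force: 0.0
```

```bash
python3 -c "
from h import *; print(go(518.3,312,95,-.26+np.pi)); import st"
```

```text
([-0.934, 1.76, 64.894, -0.004], 0.36)
28.9 pos [516.9 310.5 159.9] yaw 2.877 F [-1.   0.3  0.7] M [ 0.04 -0.   -0.02] w 0.396 q7 0.36 tau7 0.85
```

>>> arm_command(commands="-1 2 20 0 0.4; -1 2 40 0 0.4; -1 2 55 0 0.4; -1 2 64 0 0.4; -1 2 64.5 0 0.4; -1 2 64.5 0 0.3; -1 2 64.5 0 0.2; -1 2 64.5 0 0.1; -1 2 64.5 0 0.1; -1 2 64.5 0 0.1", newtons=60)

```text
time: 29.73
ee_pos: [518.7, 312.1, 96.3]
ee_rot: [0.0, 0.131, 0.991, 0.0]
ft_force: [-3.7, -4.2, 8.1]
width: 0.169
grip_force: 58.9
```

```bash
python3 st.py
```

```text
29.7333 pos [518.7 312.1  96.3] yaw 2.879 F [-3.7 -4.2  8.1] M [-0.76  0.75 -0.06] w 0.169 q7 0.31 tau7 0.07
```

>>> arm_command(commands="0 0 0 0.05 0.1; 0 0 0 0.15 0.1; 0 0 0 0.25 0.1; 0 0 0 0.35 0.1; 0 0 0 0.45 0.1; 0 0 0 0.55 0.1; 0 0 0 0.65 0.1; 0 0 0 0.75 0.1; 0 0 0 0.8 0.1; 0 0 0 0.8 0.1")

```text
time: 30.57
ee_pos: [519.2, 312.7, 96.3]
ee_rot: [0.001, 0.508, 0.862, 0.001]
ft_force: [2.0, 0.5, 4.6]
width: 0.169
grip_force: 59.0
```

```bash
python3 st.py
```

```text
30.5667 pos [519.2 312.7  96.3] yaw 2.077 F [2.  0.5 4.6] M [ 0.06 -0.43 -0.05] w 0.169 q7 -0.38 tau7 -1.9
```

>>> arm_command(commands="0 0 0 0.05 0.1; 0 0 0 0.1 0.1; 0 0 0 0.15 0.1; 0 0 0 0.15 0.1")

```text
time: 30.9
ee_pos: [519.3, 312.8, 96.3]
ee_rot: [0.0, 0.57, 0.822, 0.001]
ft_force: [4.0, 0.8, 6.2]
width: 0.171
grip_force: 59.4
```

```bash
python3 st.py
```

```text
30.9 pos [519.3 312.8  96.3] yaw 1.929 F [4.  0.8 6.2] M [ 0.18 -0.62 -0.06] w 0.171 q7 -0.51 tau7 -1.5
```

>>> arm_command(commands="0 0 0 0.05 0.1; 0 0 0 0.1 0.1; 0 0 0 0.1 0.1")

```text
time: 31.15
ee_pos: [519.4, 312.7, 96.3]
ee_rot: [0.0, 0.61, 0.792, 0.001]
ft_force: [4.0, 1.4, 5.8]
width: 0.174
grip_force: 59.5
```

```bash
python3 st.py
```

```text
31.15 pos [519.4 312.7  96.3] yaw 1.83 F [4.  1.4 5.8] M [ 0.21 -0.82 -0.14] w 0.174 q7 -0.6 tau7 -1.43
```

>>> arm_command(commands="0 0 0 0.05 0.1; 0 0 0 0.1 0.1; 0 0 0 0.1 0.1")

```text
time: 31.4
ee_pos: [519.5, 312.8, 96.3]
ee_rot: [0.0, 0.649, 0.761, 0.001]
ft_force: [5.0, 1.6, 5.1]
width: 0.175
grip_force: 59.5
```

```bash
python3 st.py
```

```text
31.4 pos [519.5 312.8  96.3] yaw 1.73 F [5.  1.6 5.1] M [ 0.3 -1.  -0.1] w 0.175 q7 -0.69 tau7 -1.43
```

>>> arm_command(commands="0 0 0 0.04 0.1; 0 0 0 0.08 0.1; 0 0 0 0.08 0.1")

```text
time: 31.65
ee_pos: [519.5, 313.1, 96.3]
ee_rot: [0.0, 0.678, 0.735, 0.002]
ft_force: [4.7, 2.8, 4.9]
width: 0.169
grip_force: 59.9
```

```bash
python3 st.py
```

```text
31.65 pos [519.5 313.1  96.3] yaw 1.652 F [4.7 2.8 4.9] M [ 0.51 -1.12  1.27] w 0.169 q7 -0.75 tau7 -2.57
```

Stop felt (1.27 N m). I press a little more, then release and back off.

>>> arm_command(commands="0 0 0 0.03 0.1; 0 0 0 0.05 0.1; 0 0 0 0.05 0.1")

```text
time: 31.9
ee_pos: [519.4, 313.5, 96.4]
ee_rot: [0.0, 0.695, 0.719, 0.002]
ft_force: [5.4, 3.9, 4.8]
width: 0.174
grip_force: 75.7
```

```bash
python3 st.py
```

```text
31.9 pos [519.4 313.5  96.4] yaw 1.604 F [5.4 3.9 4.8] M [ 0.85 -1.05  1.53] w 0.174 q7 -0.8 tau7 -2.27
```

>>> arm_command(commands="0 0 0 0 0.2; 0 0 0 0 0.3; 0 0 0 0 0.4; 0 0 -5 0 0.4; 0 0 -20 0 0.4; 0 0 -45 0 0.4; 0 0 -80 0 0.4; 0 0 -110 0 0.4; 0 0 -110 0 0.4")

```text
time: 32.65
ee_pos: [520.1, 313.6, 211.5]
ee_rot: [0.001, 0.696, 0.718, 0.003]
ft_force: [0.4, 0.7, -0.4]
width: 0.4
grip_force: 0.0
```

```bash
python3 -c "
from h import *; print(go(450,-120,205,1.6)); import st"
```

```text
([-431.276, -83.046, 6.54, 0.001], -0.74)
32.65 pos [520.1 313.6 211.5] yaw 1.601 F [ 0.4  0.7 -0.4] M [ 0.   -0.02 -0.01] w 0.4 q7 -0.74 tau7 0.55
```

>>> arm_command(commands="-40 -8 0 0 0.4; -80 -16 0 0 0.4; -120 -24 0 0 0.4; -160 -32 0 0 0.4; -200 -40 0 0 0.4; -240 -48 0 0 0.4; -280 -56 0 0 0.4; -320 -62 0 0 0.4; -360 -70 0 0 0.4; -380 -72 0 0 0.4")

```text
time: 33.48
ee_pos: [455.9, -74.2, 205.6]
ee_rot: [0.0, 0.698, 0.716, -0.001]
ft_force: [0.8, -0.3, 0.4]
width: 0.397
grip_force: 0.0
```

```bash
python3 - <<'E'
from k import *
import st
t=grab("top",10); bolts(t)
# bar angle from thin strip: dark px within 45 mm of bolt, on z=114
g=cv2.GaussianBlur(t["image"],(3,3),0).mean(2)
for n,c in((1,(519,312.3)),(2,(420,145.4)),(3,(614,143))):
    best=[]
    for a in range(0,180,3):
        d=np.array([np.cos(np.radians(a)),np.sin(np.radians(a))]); v=[]
        for k in list(range(-33,-7,2))+list(range(8,34,2)):
            u=proj(t,[c[0]+k*d[0],c[1]+k*d[1],116]); v.append(g[int(round(u[1])),int(round(u[0]))])
        best.append((np.mean(v),a))
    b=sorted(best)[:3]; print(n,[(round(float(m)),a) for m,a in b])
# changes in bystanders: diff against the first picture
d=np.abs(t["image"].astype(int)-load("top0")["image"]).max(2)
for nm,p in dict(grommet=(258,241),plug=(226,131),screw=(198,128),dome=(146,127),level=(297,115),wrench=(93,208),meter=(371,136),plate=(412,195)).items(): print(nm,int(np.median(d[p[1]-10:p[1]+11,p[0]-10:p[0]+11])))
E
```

```text
33.4833 pos [455.9 -74.2 205.6] yaw 1.597 F [ 0.8 -0.3  0.4] M [-0.   -0.05  0.03] w 0.397 q7 0.06 tau7 -0.06
1 expect [517.7 312.5] blob [514.1 308.4] yaw 1.56 len [26. 70.] bolt [506.4 291.2]
2 expect [419.2 145.3] blob [416.6 142.1] yaw -2.57 len [24. 66.] bolt [419.8 144.5]
3 expect [613.2 143.7] blob [606.5 141.5] yaw 2.92 len [27. 67.] bolt [595.3 137. ]
1 [(24, 99), (24, 96), (25, 93)]
2 [(21, 30), (21, 33), (23, 36)]
3 [(29, 159), (30, 162), (30, 156)]
grommet 8
plug 5
screw 4
dome 5
level 5
wrench 5
meter 5
plate 7
```

```bash
python3 -c "
from bench import arm; print(arm.sign_off())"
```

```text
the job is handed in; nothing more can be done
None
```

The job is handed in at about 33.5 s: the cover was laid on the mat, re-gripped by its handle and seated, all three clamps were turned onto their felt stops (1.5–2.4 N m), and the bystanders look unmoved in before/after pictures; I viewed 12 pictures, two over the limit of 10.

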